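# Gauge the window-handle spindle in the bench micrometer

## Task

Measure the square spindle bar of the window handle in the bench micrometer on the worktop. Lay the bar in its saddle and on its anvil, plain end first, and push it gently home against the end stop; then turn the ratchet knob on top clockwise until it slips on the clamped bar, stop within a quarter turn of the first slip, and leave the bar clamped there with the other things undisturbed.

Things in the scene. Friction and masses are not known exactly. Their poses are not given: they have to be found in the camera images.
- bar_center (a point): Steel spindle bar, square, 10 x 10 mm, 130 mm long, about 110 g, lying flat; one end has a cross-head 12 mm long, 24 mm wide, 10 mm high, the other is plain. This point is its centre (half-way along, 5 mm above its underside); x runs along the bar to the plain end, z up. The shank can be grasped anywhere from the plain end to 53 mm behind the centre.
- bar_tip (a point): middle of the bar's plain end face, 65 mm along x from the bar's centre
- gauge: Bench micrometer, fixed. Origin on the worktop straight below the vertical spindle; x is the direction in which the bar is pushed home, z up. Base plate 84 mm wide, 12 mm thick, from 80 mm behind to 70 mm ahead. Grey C-frame: post 34 to 66 mm ahead; arm over the anvil, underside 76 mm up, reaching 17 mm behind. Bar floors of saddle and anvil are 40 mm above the worktop.
- saddle (a point): Floor centre of the bar's saddle, 55 mm behind the gauge's origin, 40 mm above the worktop, 20 mm long along x; slot 14 mm wide with flared lips that end 55 mm above the worktop. Nearer the open end (more than 65 mm behind the origin) the bar sticks out free, 28 mm above the base plate, and can be held there while it slides.
- anvil (a point): Anvil top straight below the vertical spindle, 40 mm above the worktop, from 10 mm behind to 20 mm ahead (x), with 8 mm high side guides 16 mm apart, splayed towards the saddle, and a small ramp on the saddle side. The spindle is 11 mm across; its flat lower end starts, differently each time, 5 to 13 mm above the top of a bar lying on the anvil and comes straight down.
- stop: Fixed steel end stop on the anvil, 14 mm wide, 18 mm high; origin at the foot of its face, 20 mm ahead of the gauge's origin, 40 mm above the worktop. The bar's plain end is pushed gently (under 20 N) against it; the bar is then centred 45 mm behind the gauge's origin.
- knob_center (a point): Centre of the round knurled ratchet knob on top: 26 mm across, 132 to 164 mm above the worktop; it keeps its height as it turns. Clockwise from above lowers the spindle 18 mm a turn. Free turning takes about 0.13 N m; once the spindle bears on the bar the knob slips at a steady 0.25 N m (clamping with 42 N). The 35 mm wide sleeve below it (105 to 129 mm) bypasses the ratchet: leave it.
Mind the look-alikes: they are no part of the job. What is shaped like the part that bears bar_center but orange or red is not meant.

How it is judged:
By the outcome, as a careful person would: the job done as asked, in the order asked, and still so for the second after the job is handed in, with the robot touching nothing.
It also fails if it takes over 72 s, if anything falls off the work surface, if the arm or the gripper's body presses on something with over 40 N, if the wrist force passes 120 N, or if a joint passes its speed limit or range.

## Robot

A 6-joint arm with a two-finger parallel gripper is mounted at the origin on the work surface. World frame = base frame: x ahead of the robot, y to its left, z up, the work surface at z = 0. Lengths are in m, angles in rad, forces in N, time in s.
With the tool pointing down it reaches from about 0.3 to 0.875 m from the base axis. Payload 6.4 kg.
Tool frame: the origin (TCP) lies midway between the tips of the shut fingers; the grasp point (between the pads) lies 19 mm behind it; z points along the fingers, y is the line along which they close (so a half turn about z gives the same grasp; the last joint's range is limited). The gripper opens to 85 mm and grips with 20 to 120 N. Pads are 22 mm wide; open, the fingers measure 114 mm over their backs; the gripper's body (76 mm by 85 mm) begins 54 mm behind the grasp point. The pads swing forward as they close: fully open they stand 13 mm farther back than shut.
Start: joints at [1.089, 0.181, 1.607, -0, 1.354, -0.206], TCP at [0.157, 0.553, 0.231] pointing down, gripper open.
Joint ranges: [-2.99, 2.99], [-0.89, 2.07], [0.3, 2.58], [-1.14, 4.28], [0, 2.63], [-3.12, 3.12]. Speed limits (rad/s): [2.57, 2.57, 3.01, 3.14, 3.14, 3.14].

## Interface

Orientations are given as a unit quaternion [w, x, y, z].
In Python, from bench import sensors, vision, ctrl gives the robot as it stands.
- The arm moves only by the tool carry_out, never from a script. Its argument "deltas" is text: rows parted by semicolons, each of 7 numbers parted by spaces: the shift along the tool's x, y, z in mm, then the turn, a rotation vector about the tool's x, y, z in rad, then the closure, from 0 (fully open) to 1 (shut). In form: tx ty tz ax ay az claw; .... A call has 1 to 12 rows; each row is the pose to reach, as a shift and turn from the pose commanded when the call began, along the tool's axes at that moment; what a row does not reach only later rows make up. A row lasts 1/8 s, in which the tool goes at most 62.5 mm and 10.7 degrees, less where a joint would pass 70% of its speed; a pose out of reach is approached as far as the arm can. A call with a gripper value outside its range is refused whole. The fingers move at their own pace and stop on an object; the grip force is fixed at half the most. Time passes only in rows, so rows that repeat a pose let the fingers close. It gives the time, the measured TCP pose, the force, the opening and the grip force at its end, in the units of the state.
- sensors.get_obs(): the state, without advancing time (a new reading comes with each control period).
- vision.camera(name): name is "scene" or "top" or "wrist"; returns the picture (384x512x3 uint8, blue, green, red); there is no depth.
- vision.camera_model(name): a dict with "K" (3x3 intrinsics, pixels), "extrinsics" (4x4, takes a point from world to camera coordinates); the wrist camera has in their place "hand_eye" (4x4, takes a point from camera to tool coordinates, whose origin is the TCP and whose axes are the flange's). Camera axes: x right, y down, z forward; pixel columns grow to the right and rows downward; lengths in m; the calibration is good to about 2 mm. A picture is of the moment at which its call begins: read the wrist's pose just before it. camera_model takes no time and is no camera call.
- ctrl.hand_in(): hands the job in; it is judged then, once.
The state is a dict: "time_s": time; "q": joint angles; "dq": joint speeds; "joint_efforts": joint torques, N m; "eef_pos": TCP position; "eef_rot": TCP orientation; "wrist_force": force on the tool from outside, world axes, zero at the start; "torque": the same for the moment, N m; "opening": opening from 0.0 (shut) to 1.0 (fully open); "grasp_force": force on a finger pad.
Only numpy, scipy, OpenCV 4.12 (cv2) and the standard library are available. Lean on these libraries where they do the work, as an engineer would, in place of code of your own. Each camera call takes 0.05 s, during which the arm holds its last target. There are 200 camera calls.

## Working session

There is one attempt and no reset: what is moved stays moved. The work goes in short steps, Python scripts to look and compute and a tool call to move; the robot and the scene stay as the last step left them, time stands still between calls to the robot, and variables do not carry over. Pictures are saved under pics/ and viewed, at most 10 in all, crops included, and the job is handed in when it is done.

Besides the shell and the picture viewer there is one more tool, called after "Emit:" as name(argument=value, ...), one argument or row to a line, values as JSON. carry_out: Moves the arm, as the interface text tells. Its arguments: {"type":"object","properties":{"deltas":{"type":"string"}},"required":["deltas"]}

```bash
mkdir -p pics
python3 - <<'E'
from bench import sensors, vision
import cv2,numpy as np
o=sensors.get_obs();print({k:np.round(v,3) for k,v in o.items()})
a=vision.camera("scene");b=vision.camera("top");c=vision.camera("wrist")
for n,i in zip(("scene","top","wrist"),(a,b,c)): cv2.imwrite(f"pics/{n}0.png",i); m=vision.camera_model(n); print(n,{k:np.round(v,4).tolist() for k,v in m.items() if k!="name"} )
E
```

```text
{'time_s': np.float64(0.0), 'q': array([ 1.089,  0.182,  1.608,  0.   ,  1.354, -0.206]), 'dq': array([-0.   ,  0.   ,  0.001, -0.001,  0.001,  0.   ]), 'joint_efforts': array([-0.0000e+00, -4.4488e+01, -3.5133e+01, -0.0000e+00,  9.0000e-03,
        0.0000e+00]), 'eef_pos': array([0.156, 0.553, 0.23 ]), 'eef_rot': array([-0.   ,  0.137,  0.991, -0.001]), 'wrist_force': array([-1.04 ,  0.174, -0.236]), 'torque': array([ 0.027, -0.005,  0.007]), 'grasp_force': np.float64(0.0), 'opening': np.float64(1.003)}
scene {'K': [[347.256, 0.0, 257.7011], [0.0, 347.256, 199.4483], [0.0, 0.0, 1.0]], 'extrinsics': [[-0.0402, 0.9991, -0.0099, 0.0033], [0.8547, 0.0293, -0.5182, -0.3311], [-0.5175, -0.0293, -0.8552, 1.021], [0.0, 0.0, 0.0, 1.0]]}
top {'K': [[442.3747, 0.0, 256.7745], [0.0, 442.3747, 197.5812], [0.0, 0.0, 1.0]], 'extrinsics': [[-0.0909, -0.9958, -0.0041, 0.0345], [-0.9672, 0.0893, -0.2376, 0.4838], [0.237, -0.0176, -0.9713, 1.1648], [0.0, 0.0, 0.0, 1.0]]}
wrist {'K': [[265.1858, 0.0, 257.847], [0.0, 265.1858, 189.7923], [0.0, 0.0, 1.0]], 'hand_eye': [[-0.0003, -0.9638, -0.2664, 0.0685], [1.0, -0.0003, -0.0, 0.0003], [-0.0001, -0.2664, 0.9638, -0.142], [0.0, 0.0, 0.0, 1.0]]}
```

Run:
```python
import cv2,numpy as np
a=cv2.imread("pics/scene0.png");b=cv2.imread("pics/top0.png")
cv2.imwrite("pics/s1.png",cv2.resize(a,(800,600)));cv2.imwrite("pics/t1.png",cv2.resize(b,(800,600)))
```

```text
(no output)
```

View pics/t1.png

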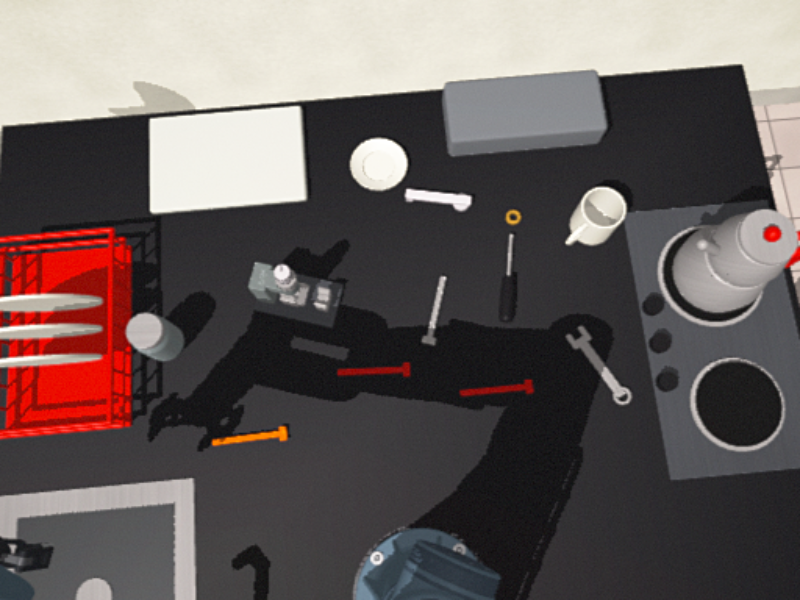

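View pics/s1.png

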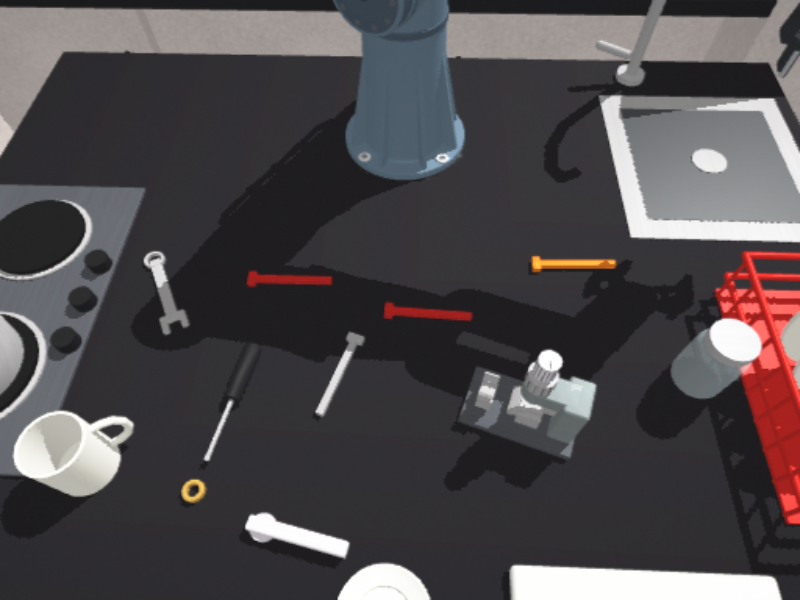

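The top view (800 px wide) shows these candidates for the bar:
- Steel bar with a cross-head at (436,310), head at (429,342), plain end at (443,278).
- Red look-alikes at (373,371) and (497,388), and an orange one at (250,437).
- Wrench at (600,365), white handle at (438,198), screwdriver at (510,280).

I choose the steel bar. The scene view shows it at (340,375). The gauge is at about (297,290) in the top view, with its post to the left, so its x runs left, roughly +y.

```bash
cat > h.py <<'E'
import numpy as np,cv2
from scipy.spatial.transform import Rotation as R
from bench import sensors,vision
def T_wc(name,obs=None):           # camera->world
    m=vision.camera_model(name)
    if name!="wrist": return np.array(m["K"]),np.linalg.inv(m["extrinsics"])
    w,x,y,z=obs["eef_rot"];T=np.eye(4);T[:3,:3]=R.from_quat([x,y,z,w]).as_matrix();T[:3,3]=obs["eef_pos"]
    return np.array(m["K"]),T@np.array(m["hand_eye"])
def ray(KT,uv):
    K,T=KT;d=T[:3,:3]@np.linalg.solve(K,[uv[0],uv[1],1.]);return T[:3,3],d/np.linalg.norm(d)
def plane(KT,uv,z):
    o,d=ray(KT,uv);return o+d*(z-o[2])/d[2]
def proj(KT,P):
    K,T=KT;p=K@(np.linalg.inv(T)@np.r_[P,1])[:3];return p[:2]/p[2]
def tri(r1,r2):
    A=np.c_[r1[1],-r2[1]];s=np.linalg.lstsq(A,r2[0]-r1[0],rcond=None)[0]
    a,b=r1[0]+s[0]*r1[1],r2[0]+s[1]*r2[1];return (a+b)/2,np.linalg.norm(a-b)
E
python3 - <<'E'
from h import *
k=512/800
for n,box,z in (("top",(405,262,460,352),.010),("scene",(308,322,372,424),.010)):
    im=cv2.imread(f"pics/{n}0.png");x0,y0,x1,y1=[int(v*k) for v in box]
    g=cv2.cvtColor(im,cv2.COLOR_BGR2GRAY);m=np.zeros_like(g);m[y0:y1,x0:x1]=(g[y0:y1,x0:x1]>90)*255
    c=max(cv2.findContours(m,0,2)[0],key=cv2.contourArea);KT=T_wc(n)
    P=np.array([plane(KT,p[0],z)[:2] for p in c]);rc=cv2.minAreaRect((P*1e3).astype(np.float32))
    print(n,cv2.contourArea(c),rc,"\n",cv2.boxPoints(rc).round(1).tolist())
a,b=T_wc("scene"),T_wc("top")
for nm,us,ut in (("knobtop",(551,358),(281,270)),):
    print(nm,tri(ray(a,np.array(us)*k),ray(b,np.array(ut)*k)),plane(a,np.array(us)*k,.164),plane(b,np.array(ut)*k,.164))
im=cv2.imread("pics/top0.png");cv2.imwrite("pics/tc.png",np.hstack([cv2.resize(im[150:225,150:230],(400,375),interpolation=2),cv2.resize(im[160:235,240:320],(400,375),interpolation=2)]))
E
```

```text
top 148.0 ((489.99102783203125, -75.35577392578125), (21.907455444335938, 129.42491149902344), 68.92620086669922) 
 [[425.70001220703125, -62.29999923706055], [546.4000244140625, -108.80000305175781], [554.2999877929688, -88.4000015258789], [433.5, -41.900001525878906]]
scene 306.0 ((496.4579162597656, -70.58484649658203), (25.20853042602539, 131.86679077148438), 74.92494201660156) 
 [[429.5, -65.5999984741211], [556.7999877929688, -99.9000015258789], [563.4000244140625, -75.5999984741211], [436.1000061035156, -41.29999923706055]]
knobtop (array([0.54140739, 0.18198065, 0.16660625]), np.float64(0.0008446495318966252)) [0.54010732 0.18312506 0.164     ] [0.5421591  0.18196736 0.164     ]
```

View pics/tc.png

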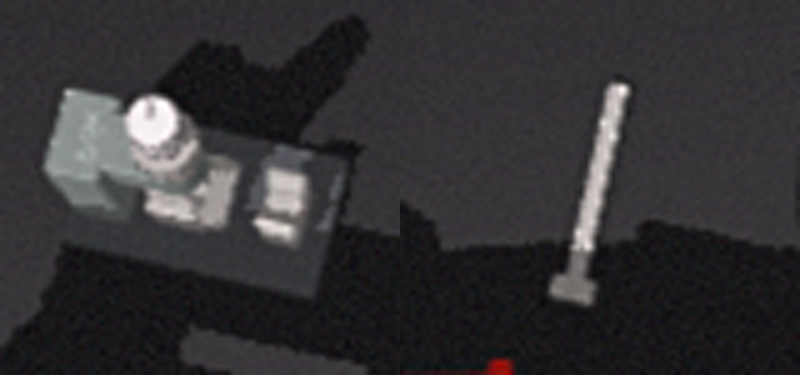

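The crop confirms the grey bar: cross-head at lower (573,288), plain end at upper (617,88). Next I'll get a near view of the gauge on the way there.

Emit:
carry_out(
  deltas="-50 -32 -20 0 0 0 0; -100 -64 -20 0 0 0 0; -150 -96 -20 0 0 0 0; -200 -128 -20 0 0 0 0; -250 -160 -20 0 0 0 0; -300 -193 -20 0 0 0 0; -350 -225 -20 0 0 0 0; -400 -257 -20 0 0 0 0; -450 -289 -20 0 0 0 0; -487 -313 -20 0 0 0 0; -487 -313 -20 0 0 0 0; -487 -313 -20 0 0 0 0",
)

```text
time_s: 1.65
eef_pos: [0.5393, 0.1198, 0.2508]
eef_rot: [-0.001, 0.138, 0.99, 0.0]
wrist_force: [-0.1, 0.2, 0.8]
opening: 1.0
grasp_force: 0.0
```

Run:
```python
from h import *
import pickle
o=sensors.get_obs();im=vision.camera("wrist");pickle.dump((o,im),open("g1.pkl","wb"))
print(o["time_s"],o["eef_pos"].round(4),o["eef_rot"].round(4),o["wrist_force"].round(1))
cv2.imwrite("pics/w1.png",cv2.resize(im,(800,600)))
```

```text
1.65 [0.5393 0.1198 0.2508] [-7.000e-04  1.377e-01  9.905e-01  1.000e-04] [-0.1  0.2  0.8]
```

View pics/w1.png

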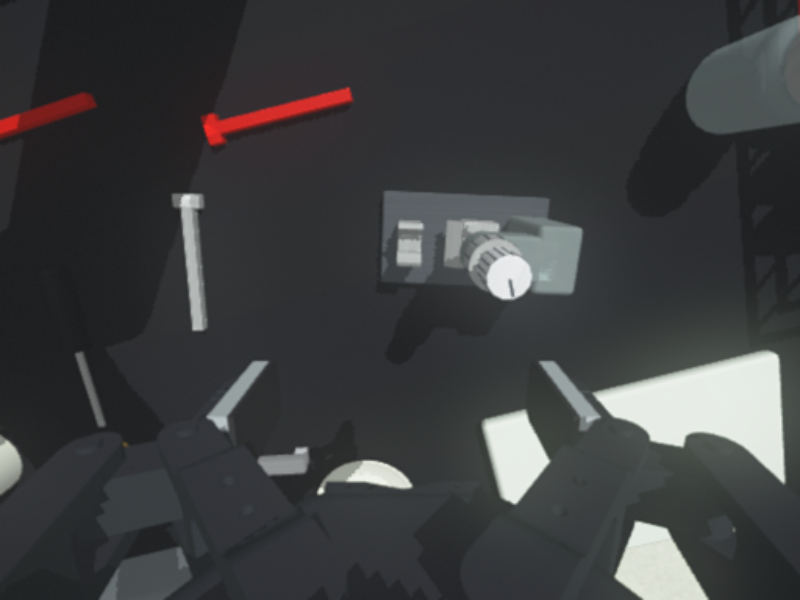

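The wrist view shows the gauge: base corners about (384,192), (549,198), (379,284), saddle at (410,243), knob top at (509,277). The bar runs from its head at (188,200) to its plain end at (199,329), both in 800 px coordinates.

Run:
```python
from h import *
import pickle
o,im=pickle.load(open("g1.pkl","rb"));KT=T_wc("wrist",o);k=.64
g=cv2.cvtColor(im,cv2.COLOR_BGR2GRAY)
f=lambda u,v,z:(plane(KT,(u*k,v*k),z)*1e3).round(1)
for nm,u,v,z in (("base RB",384,192,.012),("base far",549,198,.012),("base L",379,284,.012),("knob",509,277,.164)): print(nm,f(u,v,z))
def rect(box,th,z):
    x0,y0,x1,y1=[int(a*k) for a in box];m=np.zeros_like(g);m[y0:y1,x0:x1]=(g[y0:y1,x0:x1]>th)*255
    c=max(cv2.findContours(m,0,2)[0],key=cv2.contourArea)
    P=np.array([plane(KT,p[0],z)[:2] for p in c])*1e3;rc=cv2.minAreaRect(P.astype(np.float32));print(cv2.contourArea(c),rc);return P
P=rect((165,185,215,340),95,.010)
vx,vy,x0,y0=cv2.fitLine(P.astype(np.float32),1,0,.1,.1).ravel();print("bar yaw",np.degrees(np.arctan2(vy,vx)))
rect((485,255,535,300),200,.164)
x=cv2.resize(im[115:200,235:380],None,fx=5.5,fy=5.5,interpolation=2);cv2.imwrite("pics/w1c.png",x);print(x.shape)
```

```text
base RB [476.9 120.3  12. ]
base far [522.2 260.8  12. ]
base L [556.4  91.7  12. ]
knob [539.6 182.4 164. ]
845.5 ((490.13604736328125, -73.6610107421875), (26.70532989501953, 130.96966552734375), 69.03065490722656)
bar yaw -18.326752
527.0 ((539.4639282226562, 182.14315795898438), (24.231046676635742, 23.88993263244629), 31.298534393310547)
(468, 798, 3)
```

View pics/w1c.png

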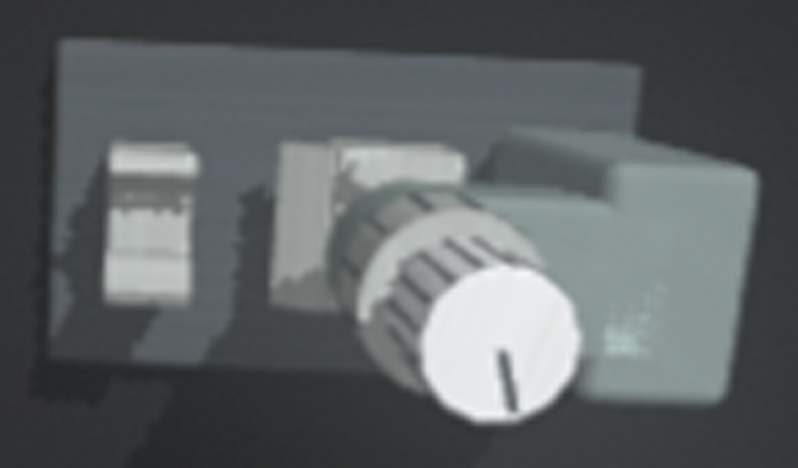

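Emit:
carry_out(
  deltas="10 -60 20 0 0 0.047 0; 20 -120 60 0 0 0.047 0; 32 -175 110 0 0 0.047 0; 32 -198 141 0 0 0.047 0; 32 -198 141 0 0 0.047 0; 32 -198 141 0 0 0.047 0",
)

```text
time_s: 2.45
eef_pos: [0.4558, -0.0615, 0.1111]
eef_rot: [0.001, 0.16, 0.987, 0.0]
wrist_force: [0.5, 0.4, 0.6]
opening: 1.0
grasp_force: 0.0
```

Run:
```python
from h import *
import pickle
o=sensors.get_obs();im=vision.camera("wrist");pickle.dump((o,im),open("b1.pkl","wb"));KT=T_wc("wrist",o)
print(o["time_s"],o["eef_pos"].round(4),o["eef_rot"].round(4),o["wrist_force"].round(1))
for p in ((.490,-.074,.01),(.552,-.0945,.01),(.428,-.053,.01)): print(proj(KT,p).round())
cv2.imwrite("pics/w2.png",cv2.resize(im,(800,600)))
g=cv2.cvtColor(im,cv2.COLOR_BGR2GRAY)
m=(g>105).astype(np.uint8)*255
for c in sorted(cv2.findContours(m,0,2)[0],key=cv2.contourArea)[-6:]: print(cv2.contourArea(c),cv2.boundingRect(c))
```

```text
2.45 [ 0.4558 -0.0615  0.1111] [6.000e-04 1.603e-01 9.871e-01 1.000e-04] [0.5 0.4 0.6]
[257. 226.]
[257. 284.]
[257. 161.]
130.0 (62, 373, 23, 11)
300.0 (452, 330, 20, 27)
590.5 (131, 230, 42, 50)
3603.0 (438, 269, 74, 98)
29257.5 (0, 21, 182, 235)
66763.5 (220, 0, 292, 384)
```

View pics/w2.png

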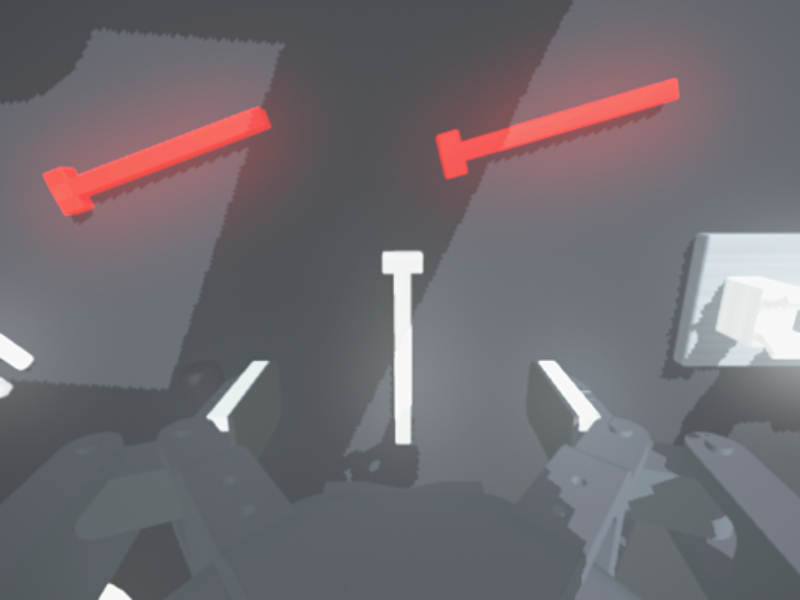

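The view shows the bar straight below the gripper: head at (402,262), plain end at (403,441), upright in the picture to within 0.3°. I'm descending and closing.

Emit:
carry_out(
  deltas="0 0 50 0 0 0 0.3; 0 0 90 0 0 0 0.5; 0 0 108 0 0 0 0.6; 0 0 108 0 0 0 0.6; 0 0 108 0 0 0 0.8; 0 0 108 0 0 0 1; 0 0 108 0 0 0 1; 0 0 108 0 0 0 1; 0 0 108 0 0 0 1; 0 0 108 0 0 0 1",
)

```text
time_s: 3.75
eef_pos: [0.4569, -0.0624, 0.0041]
eef_rot: [0.002, 0.161, 0.987, -0.0]
wrist_force: [-0.1, 3.0, 6.8]
opening: 0.09
grasp_force: 59.5
```

Emit:
carry_out(
  deltas="0 0 -50 0 0 0 1; 0 10 -100 0 0 0 1; 0 25 -130 0 0 -0.17 1; 0 40 -156 0 0 -0.35 1; -2 55 -156 0 0 -0.52 1; -2 70 -156 0 0 -0.7 1; -2 85 -156 0 0 -0.87 1; -2 100 -156 0 0 -1.05 1; -2 108 -156 0 0 -1.22 1; -2 108 -156 0 0 -1.4 1; -2 108 -156 0 0 -1.57 1; -2 108 -156 0 0 -1.57 1",
)

```text
time_s: 5.25
eef_pos: [0.4915, 0.0395, 0.159]
eef_rot: [0.0, -0.583, 0.812, -0.0]
wrist_force: [0.2, -0.3, -1.0]
opening: 0.089
grasp_force: 58.9
```

Emit:
carry_out(
  deltas="0 0 0 0 0 0 1; 0 0 0 0 0 0 1",
)

```text
time_s: 5.5
eef_pos: [0.4914, 0.0394, 0.1585]
eef_rot: [0.0, -0.583, 0.812, -0.0]
wrist_force: [-0.9, -0.7, -0.6]
opening: 0.087
grasp_force: 58.9
```

Run:
```python
from h import *
import pickle
o=sensors.get_obs();im=vision.camera("wrist");pickle.dump((o,im),open("g2.pkl","wb"));KT=T_wc("wrist",o)
print(o["time_s"],o["q"].round(2),o["eef_pos"].round(4),o["eef_rot"].round(4),o["wrist_force"].round(1))
d=np.array([.317,.948,0]);n=np.array([-.948,.317,0]);O=np.array([.541,.182,0])
for p in (O-.055*d+[0,0,.055],O-.08*d+.042*n+[0,0,.012],O-.08*d-.042*n+[0,0,.012],O+[0,0,.164]): print((proj(KT,p)/.64).round())
cv2.imwrite("pics/w3.png",cv2.resize(im,(800,600),interpolation=2))
```

```text
5.5 [-0.16  0.08  1.88  0.    1.18 -2.98] [0.4914 0.0394 0.1585] [ 1.000e-04 -5.832e-01  8.123e-01 -1.000e-04] [-0.9 -0.7 -0.6]
[399. 432.]
[455. 370.]
[344. 371.]
[398. 676.]
```

View pics/w3.png

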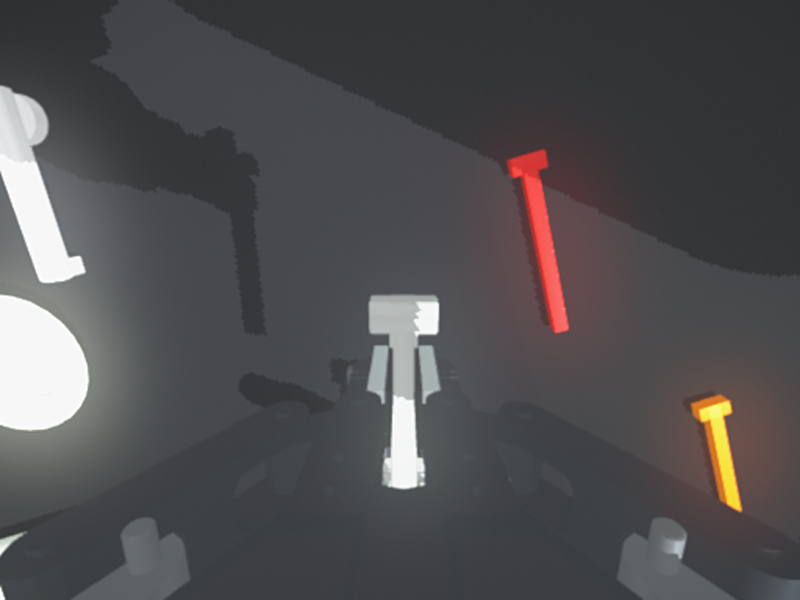

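The view shows the bar straight in the gripper: head at (404,315), tip at (404,485). The saddle lips show on both sides of it at about 384 to 425, row 470. I'll refine the saddle's lateral offset, and the gauge yaw from the earlier picture.

Run:
```python
from h import *
import pickle
o,im=pickle.load(open("g1.pkl","rb"));KT=T_wc("wrist",o);g=cv2.GaussianBlur(cv2.cvtColor(im,cv2.COLOR_BGR2GRAY),(3,3),0).astype(float)
def sub(v):   # strongest edge, subpixel
    d=np.abs(np.gradient(v));i=int(np.argmax(d[1:-1]))+1;a,b,c=d[i-1:i+2];return i+.5*(a-c)/(a-2*b+c)
def fit(pts,z):
    P=np.array([plane(KT,p,z)[:2] for p in pts],np.float32)*1e3
    vx,vy,x,y=cv2.fitLine(P,cv2.DIST_HUBER,0,.1,.1).ravel();return np.degrees(np.arctan2(vy,vx)),(x,y),np.abs((P-[x,y])@[-vy,vx]).mean()
print("robot-side long edge",fit([(c,115+sub(g[115:133,c])) for c in range(250,345,3)],.012))
print("rear edge",fit([(235+sub(g[r,235:255]),r) for r in range(128,178,3)],.012))
# saddle outer (crop coords /5.5 + offset), outer lip faces top z=.055
q=lambda u,v,z:(plane(KT,(235+u/5.5,115+v/5.5),z)*1e3).round(1)
print("saddle lip corners",q(108,145,.055),q(198,145,.055),q(190,300,.055),q(106,300,.055))
o,im=pickle.load(open("g2.pkl","rb"));K2=T_wc("wrist",o);g=cv2.cvtColor(im,cv2.COLOR_BGR2GRAY)
for r in range(288,318,3): print(r,g[r,240:280].tolist())
```

```text
robot-side long edge (np.float32(71.661354), (np.float32(498.49536), np.float32(187.29906)), np.float32(0.09076442))
rear edge (np.float32(-17.320826), (np.float32(511.72534), np.float32(109.50257)), np.float32(4.7385807))
saddle lip corners [502.7 127.1  55. ] [508.3 146.9  55. ] [542.6 135.7  55. ] [537.2 116.7  55. ]
288 [84, 85, 86, 86, 85, 92, 145, 142, 123, 124, 210, 244, 246, 245, 245, 246, 246, 246, 246, 246, 245, 245, 245, 245, 246, 250, 209, 102, 89, 104, 97, 89, 89, 88, 88, 88, 87, 87, 87, 86]
291 [84, 85, 86, 85, 88, 121, 155, 140, 120, 128, 211, 245, 246, 245, 245, 246, 246, 246, 246, 246, 245, 245, 245, 245, 246, 248, 222, 124, 88, 101, 104, 94, 88, 88, 90, 88, 88, 86, 86, 85]
294 [83, 85, 85, 84, 83, 113, 207, 236, 238, 236, 231, 243, 246, 245, 245, 245, 246, 246, 246, 246, 245, 245, 245, 245, 245, 246, 240, 236, 239, 240, 203, 124, 89, 87, 88, 88, 86, 86, 85, 85]
297 [82, 85, 85, 82, 93, 159, 191, 213, 233, 238, 230, 242, 245, 245, 245, 245, 246, 246, 246, 245, 245, 245, 245, 245, 245, 246, 239, 236, 238, 240, 236, 170, 94, 85, 88, 87, 85, 85, 85, 84]
300 [82, 84, 84,
[... 402 characters left out ...]
176, 183, 181, 183, 210, 242, 246, 245, 245, 245, 245, 245, 245, 245, 245, 245, 245, 245, 246, 247, 230, 183, 167, 165, 167, 132, 92, 82, 84, 83, 83, 83, 84, 83]
309 [79, 79, 78, 82, 116, 150, 160, 169, 184, 214, 219, 242, 246, 245, 245, 245, 246, 245, 246, 245, 245, 245, 245, 245, 246, 249, 228, 170, 179, 232, 236, 184, 113, 83, 81, 82, 82, 82, 82, 81]
312 [78, 79, 79, 79, 79, 79, 79, 79, 84, 90, 93, 103, 124, 150, 162, 185, 203, 208, 209, 207, 200, 194, 159, 134, 131, 110, 89, 80, 82, 83, 81, 81, 80, 80, 81, 80, 80, 80, 80, 79]
315 [77, 77, 78, 77, 79, 79, 78, 79, 78, 80, 80, 80, 80, 80, 80, 81, 80, 80, 80, 80, 80, 80, 81, 80, 81, 81, 81, 81, 80, 81, 80, 81, 80, 80, 80, 79, 80, 79, 79, 78]
```

Emit:
carry_out(
  deltas="0 10 -50 0 0 -0.004 1; 0 25 -102 0 0 -0.004 1; -50 45 -102 0 0 -0.004 1; -100 45 -102 0 0 -0.004 1; -110 45 -102 0 0 -0.004 1; -110 45 -102 0 0 -0.004 1; -110 45 -102 0 0 -0.004 1",
)

```text
time_s: 6.42
eef_pos: [0.4835, 0.1572, 0.26]
eef_rot: [-0.0, -0.585, 0.811, 0.0]
wrist_force: [0.2, -0.7, -1.6]
opening: 0.09
grasp_force: 59.0
```

Run:
```python
from h import *
import pickle
o=sensors.get_obs();im=vision.camera("wrist");pickle.dump((o,im),open("g3.pkl","wb"));KT=T_wc("wrist",o)
print(o["time_s"],o["q"].round(2),o["eef_pos"].round(4),o["eef_rot"].round(4),o["wrist_force"].round(1))
d=np.array([.3157,.9489,0]);O=np.array([.540,.182,0])
p=proj(KT,O-.055*d+[0,0,.05]);k=proj(KT,O+[0,0,.164]);print(p,k)
x0,y0=int(p[0])-60,int(p[1])-60
x=cv2.resize(im[y0:y0+150,x0:x0+200],(800,600),interpolation=2);cv2.imwrite("pics/w4.png",x);print(x0,y0)
```

```text
6.425 [ 0.08  0.01  1.74 -0.    1.4  -2.74] [0.4835 0.1572 0.26  ] [-4.000e-04 -5.851e-01  8.109e-01  0.000e+00] [ 0.2 -0.7 -1.6]
[222.58359638 158.25613564] [209.68438222 232.22213243]
162 98
```

View pics/w4.png

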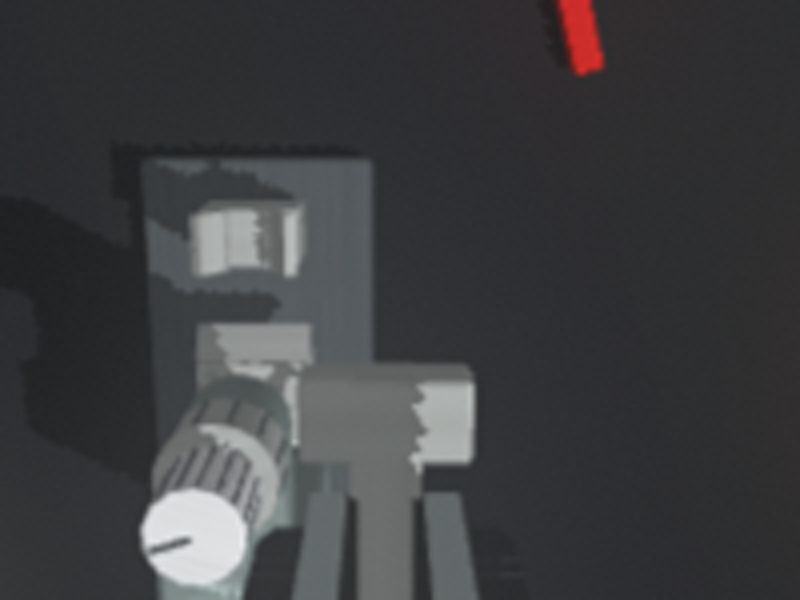

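The near view (crop) shows the base's rear edge from (142,160) to (372,160), saddle lips at x 190 to 303, rows 205 to 275, and the knob top at (194,537). The bar's head is centred at x=387.

Run:
```python
from h import *
import pickle
o,im=pickle.load(open("g3.pkl","rb"));KT=T_wc("wrist",o)
c=lambda u,v:(162+u/4-.375,98+v/4-.375)
tx=R.from_quat(np.roll(o["eef_rot"],-1)).as_matrix()
f=lambda u,v,z:(tx.T@(plane(KT,c(u,v),z)-o["eef_pos"])*1e3).round(1)   # tool coords, mm
for n,u,v,z in (("base L",142,160,.012),("base R",372,160,.012),("base R2",375,360,.012),("lip LT",196,205,.055),("lip RT",303,202,.055),("lip RB",298,275,.055),("lip LB",193,275,.055),("anvil ramp L",197,325,.04),("anvil R",312,325,.04),("knob",194,537,.164),("bar",387,520,.264),("head out",387,368,.266),("head tip0",387,463,.266)): print(n,f(u,v,z))
print(np.degrees(np.arctan2(tx[1,0],tx[0,0])))
```

```text
base L [ 37.7 -86.7 248. ]
base R [ 37.6  -3.5 248. ]
base R2 [-37.3  -2.7 248. ]
lip LT [ 26.5 -60.4 205. ]
lip RT [ 27.5 -25.5 205. ]
lip RB [  3.4 -27.7 205. ]
lip LB [  3.4 -62.5 205. ]
anvil ramp L [-17.  -64.7 220. ]
anvil R [-17.1 -24.4 220. ]
knob [-41.1 -45.4  96. ]
bar [ 7.   1.3 -4. ]
head out [29.7  1.3 -6. ]
head tip0 [16.3  1.3 -6. ]
-108.37625523484255
```

Emit:
carry_out(
  deltas="45 -20 0 0 0 0 1; 87 -45 10 0 0 0 1; 87 -45 60 0 0 0 1; 87 -45 110 0 0 0 1; 87 -45 150 0 0 0 1; 87 -45 180 0 0 0 1; 87 -45 200 0 0 0 1; 87 -45 200 0 0 0 1; 87 -45 207 0 0 0 1; 87 -45 212 0 0 0 1; 87 -45 212 0 0 0 1",
)

```text
time_s: 7.85
eef_pos: [0.4991, 0.0613, 0.0484]
eef_rot: [0.0, -0.586, 0.811, -0.0]
wrist_force: [-0.4, 0.3, -0.9]
opening: 0.085
grasp_force: 59.0
```

Run:
```python
from h import *
o=sensors.get_obs();im=vision.camera("scene")
print(o["time_s"],o["q"].round(2),o["eef_pos"].round(4),o["eef_rot"].round(4),o["wrist_force"].round(1))
cv2.imwrite("pics/s2.png",cv2.resize(im[200:300,275:400],(750,600),interpolation=2))
```

```text
7.85 [-0.11  0.28  1.91 -0.    0.95 -2.94] [0.4991 0.0613 0.0484] [ 1.000e-04 -5.856e-01  8.106e-01 -1.000e-04] [-0.4  0.3 -0.9]
```

View pics/s2.png

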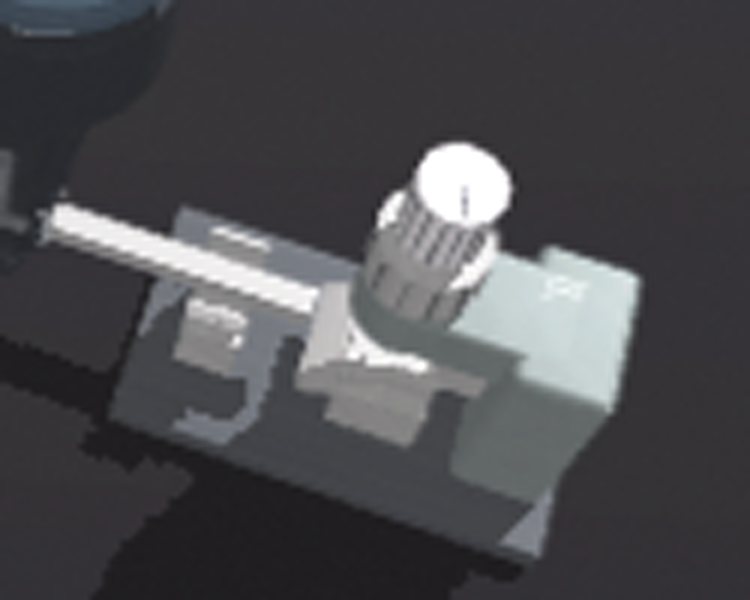

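The crop shows the bar lying between the saddle lips (240,238) and (212,315). Its tip is at (315,297), just before the anvil, and there is no contact force. Now I'll lower it and slide forward.

Emit:
carry_out(
  deltas="0 0 2.5 0 0 0 1; -6 0 2.5 0 0 0 1; -12 0 2.5 0 0 0 1; -18 0 2.5 0 0 0 1; -24 0 2.5 0 0 0 1; -30 0 2.5 0 0 0 1; -36 0 2.5 0 0 0 1; -41 0 2.5 0 0 0 1; -41 0 2.5 0 0 0 1",
)

```text
time_s: 9.02
eef_pos: [0.512, 0.1006, 0.0458]
eef_rot: [0.0, -0.586, 0.81, -0.0]
wrist_force: [-0.2, 0.0, -0.8]
opening: 0.088
grasp_force: 59.0
```

Emit:
carry_out(
  deltas="-1.5 0 0.5 0 0 0 1; -3 0 1 0 0 0 1; -4 0 1 0 0 0 1; -4.5 0 1 0 0 0 1; -4.5 0 1 0 0 0 1",
)

```text
time_s: 9.65
eef_pos: [0.5134, 0.1045, 0.0448]
eef_rot: [-0.0, -0.586, 0.811, -0.0]
wrist_force: [-0.3, -0.7, -0.4]
opening: 0.085
grasp_force: 59.0
```

Emit:
carry_out(
  deltas="-0.5 0 0 0 0 0 1; -1 0 0 0 0 0 1; -1.5 0 0 0 0 0 1; -1.5 0 0 0 0 0 1",
)

```text
time_s: 10.15
eef_pos: [0.5133, 0.1046, 0.0445]
eef_rot: [-0.001, -0.586, 0.811, -0.0]
wrist_force: [-2.1, -9.7, -0.7]
opening: 0.086
grasp_force: 59.1
```

Emit:
carry_out(
  deltas="0 0 0.5 0 0 0 1; 0 0 1 0 0 0 1; 0 0 1 0 0 0 1",
)

```text
time_s: 10.52
eef_pos: [0.5133, 0.1046, 0.0441]
eef_rot: [-0.001, -0.586, 0.811, -0.0]
wrist_force: [-4.8, -8.3, 4.8]
opening: 0.086
grasp_force: 59.8
```

Emit:
carry_out(
  deltas="0 0 0 0 0 0 0.8; 0 0 0 0 0 0 0.6; 0 0 0 0 0 0 0.5; 0 0 0 0 0 0 0.5; 0 0 0 0 0 0 0.5",
)

```text
time_s: 11.15
eef_pos: [0.5139, 0.1061, 0.0438]
eef_rot: [0.0, -0.586, 0.811, 0.0]
wrist_force: [-0.9, 0.6, 0.1]
opening: 0.503
grasp_force: 0.0
```

Run:
```python
from h import *
o=sensors.get_obs();print(o["wrist_force"].round(1),o["opening"],o["eef_pos"].round(4))
im=vision.camera("wrist");cv2.imwrite("pics/w5.png",im)
g=cv2.cvtColor(im,cv2.COLOR_BGR2GRAY);KT=T_wc("wrist",o)
m=np.zeros_like(g);m[150:330,235:282]=(g[150:330,235:282]>130)*255
for c in sorted(cv2.findContours(m,0,2)[0],key=cv2.contourArea)[-3:]: print(cv2.contourArea(c),cv2.boundingRect(c),cv2.minAreaRect(c))
im=vision.camera("scene");cv2.imwrite("pics/s3.png",cv2.resize(im[200:300,275:400],(750,600),interpolation=2))
```

```text
[-0.9  0.6  0.1] 0.5026708779553486 [0.5139 0.1061 0.0438]
6347.0 (235, 185, 47, 142) ((258.0, 255.5), (141.0, 46.0), 90.0)
```

View pics/w5.png

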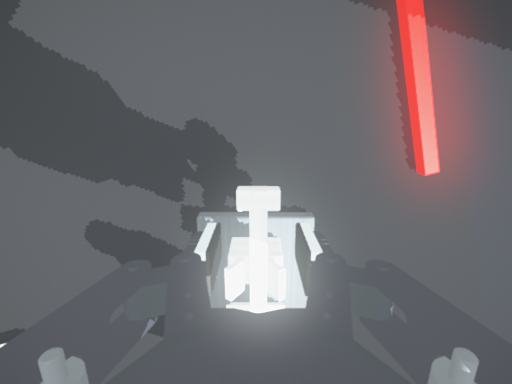

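The wrist view shows the bar lying straight in the saddle, with its head at (258,198), shank at column 258 and both fingers clear of it. I'll lift off and go over the knob.

Emit:
carry_out(
  deltas="0 0 -40 0 0 0 0.5; 0 0 -95 0 0 0 0.5; 0 0 -150 0 0 0 0; 0 0 -186 0 0 0 0; -40 -1 -186 0 0 0 0; -80 -1 -186 0 0 0 0; -80 -1 -186 0 0 0 0; -80 -1 -186 0 0 0 0; -80 -1 -186 0 0 0 0",
)

```text
time_s: 12.38
eef_pos: [0.5397, 0.1807, 0.2296]
eef_rot: [-0.0, -0.585, 0.811, 0.0]
wrist_force: [-0.2, -0.5, 0.3]
opening: 1.0
grasp_force: 0.0
```

```bash
cat > k.py <<'E'
from h import *
o=sensors.get_obs();KT=T_wc("wrist",o);im=vision.camera("wrist")
print(o["time_s"],o["q"].round(2),o["eef_pos"].round(4),o["eef_rot"].round(4),o["opening"].round(2))
Rm=KT[1][:3,:3];g=cv2.cvtColor(im,cv2.COLOR_BGR2GRAY);m=np.zeros_like(g)
p=proj(KT,np.array([.540,.182,.164]));print("pred",p.round(1));x,y=p.astype(int)
for th in (170,200,225):
    m[:]=0;m[y-28:y+28,x-28:x+28]=(g[y-28:y+28,x-28:x+28]>th)*255
    c=max(cv2.findContours(m,0,2)[0],key=cv2.contourArea);(u,v),(w,h),a=cv2.fitEllipse(c)
    P=plane(KT,(u,v),.164);t=R.from_quat(np.roll(o["eef_rot"],-1)).as_matrix().T@(P-o["eef_pos"])
    print(th,cv2.contourArea(c),round(u,1),round(v,1),round(w,1),round(h,1),(P*1e3).round(1),"tool",(t*1e3).round(1))
E
python3 k.py
```

```text
Traceback (most recent call last):
  File "k.py", line 3, in <module>
    print(o["time_s"],o["q"].round(2),o["eef_pos"].round(4),o["eef_rot"].round(4),o["opening"].round(2))
                                                                                  ^^^^^^^^^^^^^^^^^^
AttributeError: 'float' object has no attribute 'round'
```

```bash
sed -i 's/,o\["opening"\].round(2)//' k.py; python3 k.py
```

```text
12.425 [ 0.11  0.17  1.62 -0.    1.35 -2.71] [0.5398 0.1807 0.2297] [-2.000e-04 -5.851e-01  8.110e-01 -0.000e+00]
pred [256.8 202.8]
170 674.0 257.2 202.5 28.6 30.3 [539.6 181.9 164. ] tool [-1.1  0.5 65.7]
200 567.0 257.9 202.4 27.6 27.9 [539. 182. 164.] tool [-1.   1.1 65.7]
225 194.0 262.1 201.2 18.4 22.9 [535.4 182.1 164. ] tool [ 0.1  4.6 65.7]
```

Emit:
carry_out(
  deltas="-1 0 40 0 0 0 0; -1 0 75 0 0 0 0.2; -1 0 91 0 0 0 0.3; -1 0 91 0 0 0 0.5; -1 0 91 0 0 0 0.7; -1 0 91 0 0 0 1; -1 0 91 0 0 0 1; -1 0 91 0 0 0 1; -1 0 91 0 0 0 1",
)

```text
time_s: 13.6
eef_pos: [0.5413, 0.1826, 0.1406]
eef_rot: [0.001, -0.586, 0.811, -0.001]
wrist_force: [-2.8, 0.1, 6.1]
opening: 0.285
grasp_force: 58.9
```

```bash
cat > s.py <<'E'
from h import *
o=sensors.get_obs();T=R.from_quat(np.roll(o["eef_rot"],-1)).as_matrix()
print(o["time_s"],"q6",round(o["q"][5],3),o["eef_pos"].round(4),"F tool",(T.T@o["wrist_force"]).round(1),"M",o["torque"].round(3),"eff6",round(o["joint_efforts"][5],3),o["grasp_force"].round(1),round(o["opening"],3))
E
python3 s.py
```

```text
Traceback (most recent call last):
  File "s.py", line 3, in <module>
    print(o["time_s"],"q6",round(o["q"][5],3),o["eef_pos"].round(4),"F tool",(T.T@o["wrist_force"]).round(1),"M",o["torque"].round(3),"eff6",round(o["joint_efforts"][5],3),o["grasp_force"].round(1),round(o["opening"],3))
                                                                                                                                                                            ^^^^^^^^^^^^^^^^^^^^^^
AttributeError: 'float' object has no attribute 'round'
```

Emit:
carry_out(
  deltas="0 0 0 0 0 0.15 1; 0 0 0 0 0 0.3 1; 0 0 0 0 0 0.45 1; 0 0 0 0 0 0.6 1; 0 0 0 0 0 0.75 1; 0 0 0 0 0 0.9 1",
)

```text
time_s: 14.35
eef_pos: [0.5418, 0.1821, 0.1406]
eef_rot: [0.002, -0.172, 0.985, -0.001]
wrist_force: [1.3, -2.7, 5.2]
opening: 0.279
grasp_force: 59.0
```

```bash
sed -i 's/o\["grasp_force"\].round(1)/round(o["grasp_force"],1)/' s.py; python3 s.py
```

```text
14.35 q6 -1.799 [0.5418 0.1821 0.1406] F tool [-0.3 -3.  -5.2] M [-0.554 -0.126  0.113] eff6 -1.459 59.0 0.279
```

Emit:
carry_out(
  deltas="0 0 0 0 0 0.15 1; 0 0 0 0 0 0.3 1; 0 0 0 0 0 0.45 1; 0 0 0 0 0 0.6 1",
)

```text
time_s: 14.85
eef_pos: [0.5418, 0.1816, 0.1406]
eef_rot: [0.002, 0.126, 0.992, -0.001]
wrist_force: [0.2, -5.0, 6.3]
opening: 0.285
grasp_force: 59.1
```

```bash
python3 s.py
```

```text
14.85 q6 -1.2 [0.5418 0.1816 0.1406] F tool [-1.4 -4.8 -6.3] M [-0.898  0.058  0.119] eff6 -1.458 59.1 0.285
```

Emit:
carry_out(
  deltas="0 0 0 0 0 0.15 1; 0 0 0 0 0 0.3 1; 0 0 0 0 0 0.45 1",
)

```text
time_s: 15.22
eef_pos: [0.5416, 0.1813, 0.1406]
eef_rot: [0.002, 0.345, 0.939, -0.001]
wrist_force: [-0.6, -6.1, 6.8]
opening: 0.282
grasp_force: 59.2
```

```bash
python3 s.py
```

```text
15.225 q6 -0.749 [0.5416 0.1813 0.1406] F tool [-3.6 -5.  -6.8] M [-1.079  0.263  0.182] eff6 -1.429 59.2 0.282
```

Emit:
carry_out(
  deltas="0 0 0 0 0 0.12 1; 0 0 0 0 0 0.24 1",
)

```text
time_s: 15.48
eef_pos: [0.5414, 0.1812, 0.1406]
eef_rot: [0.002, 0.454, 0.891, -0.001]
wrist_force: [-0.7, -5.9, 7.1]
opening: 0.283
grasp_force: 59.2
```

```bash
python3 s.py
```

```text
15.475 q6 -0.511 [0.5414 0.1812 0.1406] F tool [-4.4 -4.1 -7. ] M [-1.097  0.418  0.24 ] eff6 -1.019 59.2 0.283
```

Emit:
carry_out(
  deltas="0 0 0 0 0 0.12 1; 0 0 0 0 0 0.24 1",
)

```text
time_s: 15.72
eef_pos: [0.5413, 0.1811, 0.1406]
eef_rot: [0.002, 0.557, 0.83, -0.0]
wrist_force: [-2.9, -6.6, 7.9]
opening: 0.281
grasp_force: 59.2
```

```bash
python3 s.py
```

```text
15.725 q6 -0.271 [0.5413 0.1811 0.1406] F tool [-5.  -5.1 -7.9] M [-1.143  0.523  0.27 ] eff6 -1.019 59.2 0.281
```

Emit:
carry_out(
  deltas="0 0 0 0 0 0.12 1; 0 0 0 0 0 0.24 1",
)

```text
time_s: 15.98
eef_pos: [0.5411, 0.1811, 0.1406]
eef_rot: [0.002, 0.653, 0.758, -0.0]
wrist_force: [-3.1, -6.8, 9.2]
opening: 0.278
grasp_force: 59.3
```

```bash
python3 s.py
```

```text
15.975 q6 -0.031 [0.5411 0.1811 0.1406] F tool [-6.3 -4.  -9.1] M [-1.117  0.613  0.216] eff6 -1.02 59.3 0.278
```

The moment is steady at about 0.25 N·m (0.24, 0.27, 0.22), so the ratchet is slipping, less than 1 rad past the first slip. I'll release and lift.

Emit:
carry_out(
  deltas="0 0 0 0 0 0 0.7; 0 0 0 0 0 0 0.4; 0 0 0 0 0 0 0.1; 0 0 0 0 0 0 0; 0 0 -30 0 0 0 0; 0 0 -80 0 0 0 0; 0 0 -120 0 0 0 0; 0 0 -120 0 0 0 0; 0 0 -120 0 0 0 0",
)

```text
time_s: 17.1
eef_pos: [0.5398, 0.1826, 0.258]
eef_rot: [-0.0, 0.651, 0.759, -0.0]
wrist_force: [0.0, -0.1, -0.3]
opening: 1.001
grasp_force: 0.0
```

```bash
python3 s.py
python3 - <<'E'
from h import *
o=sensors.get_obs();KT=T_wc("wrist",o);im=vision.camera("wrist");g=cv2.cvtColor(im,cv2.COLOR_BGR2GRAY)
d=np.array([np.cos(np.radians(71.62)),np.sin(np.radians(71.62)),0]);n=np.array([-d[1],d[0],0]);O=np.array([.540,.182,0])
# sample brightness along bar axis (top z=.05) and across the head, in gauge coordinates
def s(x,y,z=.05):
    u,v=proj(KT,O+x*1e-3*d+y*1e-3*n+[0,0,z]);return int(cv2.getRectSubPix(g,(1,1),(float(u),float(v)))[0,0]) if 0<=u<512 and 0<=v<384 else -1
print("along",[(x,s(x,0)) for x in range(-124,-64,2)])
print("across -85",[(y,s(-85,y)) for y in range(-12,13)])
print("across -104",[(y,s(-104,y)) for y in range(-18,19,2)])
E
```

```text
17.1 q6 -0.034 [0.5398 0.1826 0.258 ] F tool [-0.1  0.   0.3] M [0.005 0.034 0.006] eff6 -0.0 0.0 1.001
along [(-124, 48), (-122, 48), (-120, 48), (-118, 49), (-116, 48), (-114, 49), (-112, 49), (-110, 81), (-108, 150), (-106, 170), (-104, 169), (-102, 169), (-100, 169), (-98, 169), (-96, 169), (-94, 170), (-92, 171), (-90, 171), (-88, 171), (-86, 172), (-84, 172), (-82, 172), (-80, 172), (-78, 172), (-76, 174), (-74, 173), (-72, 174), (-70, 173), (-68, 174), (-66, 174)]
across -85 [(-12, 54), (-11, 55), (-10, 55), (-9, 55), (-8, 54), (-7, 54), (-6, 52), (-5, 57), (-4, 70), (-3, 109), (-2, 145), (-1, 170), (0, 172), (1, 172), (2, 171), (3, 170), (4, 170), (5, 171), (6, 168), (7, 156), (8, 108), (9, 72), (10, 52), (11, 51), (12, 52)]
across -104 [(-18, 46), (-16, 46), (-14, 49), (-12, 50), (-10, 99), (-8, 163), (-6, 169), (-4, 170), (-2, 168), (0, 169), (2, 169), (4, 166), (6, 165), (8, 169), (10, 169), (12, 171), (14, 141), (16, 67), (18, 49)]
```

```bash
python3 -c "
from bench import ctrl
print(ctrl.hand_in())"
```

```text
the job is handed in; nothing more can be done
None
```

The job is handed in: the bar is in the saddle, pushed home against the end stop with about 10 N. The knob was stopped less than 1 rad (under a quarter turn) after the ratchet slip showed as a steady 0.25 N·m, and the arm was clear of everything at about 17 s.

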